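# Snap the lid of the parts box shut all round

## Task

The lid of the small-parts box on the bench has been laid on but not snapped shut: the rim section on each of its four sides stands up. With the fingertips, press each of the four sections down until it clicks and stays flat. Press firmly but without crushing the box, leave the box standing where it is, do not lift it, and leave the spool, tape measure and tape roll beside it alone.

Things in the scene. Friction and masses are not known exactly. Their poses are not given: they have to be found in the camera images.
- parts_box: Loose box, 0.8 to 1.2 kg: ribbed grey plastic tub, white snap-fit lid, 134 x 174 mm over the lid (long side along its y), 58 mm high. Origin: centre of the underside, z up. Lid middle (68 x 108 mm, top at 57 mm) and corners are fixed. On each side, between the corners, is a hinged rim section: 32 mm from hinge to outer edge, 5 mm thick, lip turned down, standing up at a slant until snapped shut.
- flap_front (a joint): Hinge angle (rad) of the long rim section on the box's -x side, 108 mm long. 0: standing up, outer edge 12 mm too high. 0.40: shut, level. Hinge line: level, 35 mm from the box centre, 53 mm above the bench. Snap fit: springs back up if let go below 0.25, clicks shut by itself beyond 0.25; it takes 6 to 9 N straight down on its outer part.
- press_front (a point): Place to press on the long rim section on the box's -x side: on its top face, middle of its length, 20 mm out from the hinge line and 12 mm in from the outer edge (moves with the section; shut, it lies 55 mm from the box centre, 58 mm above the bench).
- flap_back (a joint): Hinge angle (rad) of the long rim section on the box's +x side, 108 mm long. 0: standing up, outer edge 12 mm too high. 0.40: shut, level. Hinge line: level, 35 mm from the box centre, 53 mm above the bench. Snap fit: springs back up if let go below 0.25, clicks shut by itself beyond 0.25; it takes 6 to 9 N straight down on its outer part.
- press_back (a point): Place to press on the long rim section on the box's +x side: on its top face, middle of its length, 20 mm out from the hinge line and 12 mm in from the outer edge (moves with the section; shut, it lies 55 mm from the box centre, 58 mm above the bench).
- flap_left (a joint): Hinge angle (rad) of the short rim section on the box's +y side, 68 mm long. 0: standing up, outer edge 12 mm too high. 0.40: shut, level. Hinge line: level, 55 mm from the box centre, 53 mm above the bench. Snap fit: springs back up if let go below 0.25, clicks shut by itself beyond 0.25; it takes 6 to 9 N straight down on its outer part.
- press_left (a point): Place to press on the short rim section on the box's +y side: on its top face, middle of its length, 20 mm out from the hinge line and 12 mm in from the outer edge (moves with the section; shut, it lies 75 mm from the box centre, 58 mm above the bench).
- flap_right (a joint): Hinge angle (rad) of the short rim section on the box's -y side, 68 mm long. 0: standing up, outer edge 12 mm too high. 0.40: shut, level. Hinge line: level, 55 mm from the box centre, 53 mm above the bench. Snap fit: springs back up if let go below 0.25, clicks shut by itself beyond 0.25; it takes 6 to 9 N straight down on its outer part.
- press_right (a point): Place to press on the short rim section on the box's -y side: on its top face, middle of its length, 20 mm out from the hinge line and 12 mm in from the outer edge (moves with the section; shut, it lies 75 mm from the box centre, 58 mm above the bench).
- thread_spool: Bystander: orange thread spool standing upright, 43 mm across, 47 mm high, to the left of the box. Origin: centre of its underside.
- tape_measure: Bystander: yellow and black tape measure standing on the bench, 62 x 75 mm, 73 mm high, on the robot's side of the box. Origin: centre of its underside.
- tape_roll: Bystander: yellow roll of tape lying flat, 56 mm across, 22 mm high, to the right of the box. Origin: centre of its underside.

How it is judged (in metres and radians):
At the end, for the whole second after the job is handed in: All four rim sections are snapped shut (each hinge beyond 0.35 rad, level being 0.40), the box stands level on the bench (tilt under 0.05 rad) at rest within 30 mm of where it was, and the three bystanders are within 20 mm of where they were (value of joint each of flap_front, flap_back, flap_left, flap_right above 0.35 rad and angle between parts_box's own z axis and vertical below 0.05 rad and distance of parts_box from where it was at the start of the episode below 0.03 m and linear speed of parts_box below 0.02 m/s and distance of each of thread_spool, tape_measure, tape_roll from where it was at the start of the episode below 0.02 m); the robot touches nothing.
It fails at once if the box was lifted or tipped (height (world z) of parts_box above 0.015 m or angle between parts_box's own z axis and vertical above 0.15 rad).
It fails at once if the box was shoved more than 50 mm (distance of parts_box from where it was at the start of the episode above 0.05 m).
It fails at once if the box was crushed (the fingers pressed on it with more than 60 N) (contact force between the fingers and parts_box above 60 N).
It fails at once if a bystander was moved more than 30 mm (distance of any of thread_spool, tape_measure, tape_roll from where it was at the start of the episode above 0.03 m).
It also fails if it takes over 51 s, if anything falls off the work surface, if the arm or the gripper's body presses on something with over 40 N, if the wrist force passes 120 N, or if a joint passes its speed limit or range.

## Robot

A 6-joint arm with a two-finger parallel gripper is mounted at the origin on a cart in front of the work surface, level with it; the furniture and walls round the work are solid. World frame = base frame: x ahead of the robot, y to its left, z up, the work surface at z = 0. Lengths are in m, angles in degrees, forces in N, time in s.
With the tool pointing down it reaches from about 0.4 to 0.825 m from the base axis. Payload 7 kg.
Tool frame: the origin (TCP) lies on the centre line of the jaws, within the pads' length; the fingertips stand 19 mm ahead of it and the grasp point (between the pads) is the TCP; z points along the fingers, y is the line along which they close (so a half turn about z gives the same grasp; the last joint's range is limited). The gripper opens to 88 mm and grips with 3 to 60 N. Pads are 19 mm wide; open, the fingers measure 130 mm over their backs; the gripper's body (78 mm by 193 mm) begins 47 mm behind the grasp point.
Start: joints at [86.236, 20.546, 0.682, 0, -70.136, -16.507], TCP at [0.234, 0.633, 0.246] pointing down, gripper open.
Joint ranges: [-176.03, 176.03], [-82.01, 121.73], [-58.28, 71.71], [-173.87, 95.51], [-174.79, -0.11], [-173.66, 173.66]. Speed limits (degrees/s): [136.94, 136.94, 172.46, 180, 180, 180].

## Interface

Orientations are given as [roll, pitch, yaw] about the fixed x, y, z axes, in that order (R = Rz(yaw) Ry(pitch) Rx(roll)).
In Python, from plant import * gives the robot as it stands. The module is installed in compiled form; this text tells all that it offers.
- The arm moves only by the tool play_rows, never from a script. Its argument "deltas" is a list of rows, each a list of 6 numbers: the shift along the world's x, y, z scaled (see below), then the turn, a rotation vector about the world's x, y, z scaled (see below). A call has 1 to 10 rows; each row shifts and turns the commanded pose from where the row before left it; what a row does not reach is not made up. The controller multiplies each number of a shift by 800 mm and each number of a turn by 180 degrees. A row lasts 1/10 s, in which the tool goes at most 50 mm and 8.59 degrees, less where a joint would pass 70% of its speed; a pose out of reach is approached as far as the arm can. A call with a number of a shift or a turn outside -1 to 1 is refused whole. A call with a gripper value outside its range is refused whole. "gripper" is the gripper command: -1 is shut, 1 is fully open, values between are in proportion, set as the call begins (left out, the last holds). The fingers move at their own pace and stop on an object; the grip force is fixed at half the most. Time passes only in rows, so rows that do not move let the fingers close. It gives the time, the measured TCP pose, the force, the opening and the grip force at its end, in the units of the state.
- get_obs(): the state, without advancing time (a new reading comes with each control period).
- snapshot(name): name is "scene" or "top"; returns (picture, depth): 400x640x3 uint8, blue, green, red; 400x640 float32, m along the optical axis (not along the pixel's ray), 0 where there is no reading.
- camera_model(name): a dict with "fx", "fy", "cx", "cy" (pixels), "world_to_cam" (4x4, takes a point from world to camera coordinates). Camera axes: x right, y down, z forward; pixel columns grow to the right and rows downward; lengths in m; the calibration is good to about 2 mm. A picture is of the moment at which its call begins. camera_model takes no time and is no camera call.
- close_job(): hands the job in; it is judged then, once.
The state is a dict: "clock": time; "joint_pos": joint angles; "qvel": joint speeds; "tau": joint torques, N m; "tool_pos": TCP position; "orientation": TCP orientation; "force": force on the tool from outside, world axes, zero at the start; "moment": the same for the moment, N m; "opening": finger opening in m; "gripper_force": force on a finger pad.
Only numpy, scipy, OpenCV 4.12 (cv2) and the standard library are available. Lean on these libraries where they do the work, as an engineer would, in place of code of your own. Each camera call takes 0.05 s, during which the arm holds its last target. There are 200 camera calls.

## Working session

There is one attempt and no reset: what is moved stays moved. The work goes in short steps, Python scripts to look and compute and a tool call to move; the robot and the scene stay as the last step left them, time stands still between calls to the robot, and variables do not carry over. Pictures are saved under pics/ and viewed, at most 10 in all, crops included, and the job is handed in when it is done.

Besides the shell and the picture viewer there is one more tool, called after ">>>" in YAML: its name, and indented under it one key for each argument. play_rows: Moves the arm, as the interface text tells. Its arguments: {"type":"object","properties":{"deltas":{"type":"array","items":{"type":"array","items":{"type":"number","minimum":-1,"maximum":1}}},"gripper":{"type":"number"}},"required":["deltas"]}

```bash
mkdir -p pics
python3 - <<'E'
from plant import *
import cv2,numpy as np
for n in("top","scene"):
    p,d=snapshot(n); cv2.imwrite(f"pics/{n}0.png",p); np.save(n+"0.npy",d)
    m=camera_model(n); print(n,m["fx"],m["cx"],m["cy"],np.round(m["world_to_cam"],3).tolist())
o=get_obs(); print(o)
E
```

```text
top 417.28030551107463 314.77024829426676 200.1623713171445 [[0.015, -1.0, 0.018, -0.142], [-0.996, -0.017, -0.092, 0.57], [0.092, -0.017, -0.996, 0.863], [0.0, 0.0, 0.0, 1.0]]
scene 513.5116111056159 312.70328993189923 190.28151002674105 [[0.761, -0.649, -0.019, -0.519], [-0.279, -0.3, -0.912, 0.2], [0.586, 0.699, -0.409, 0.642], [0.0, 0.0, 0.0, 1.0]]
{'clock': 0.1, 'joint_pos': array([ 8.62368370e+01,  2.05882469e+01,  6.39048221e-01, -1.74271736e-02,
       -7.01369765e+01, -1.65067051e+01]), 'qvel': array([ 0.04695553, -0.15120712,  0.18155726,  0.00404356,  0.01214116,
        0.06234663]), 'tau': array([-8.14312807e-04, -5.84162879e+01,  2.93752849e+01,  7.01546788e+00,
        1.01720323e-02, -4.87696207e-05]), 'tool_pos': array([0.2337333 , 0.63279834, 0.24470719]), 'orientation': array([ 1.79912721e+02, -8.77863032e-03, -2.02757949e+01]), 'force': array([-0.17861592,  0.08924871, -0.19444068]), 'moment': array([ 0.01941614, -0.00864341,  0.06134054]), 'gripper_force': 0.0, 'opening': 0.08742953392920902}
```

View pics/top0.png

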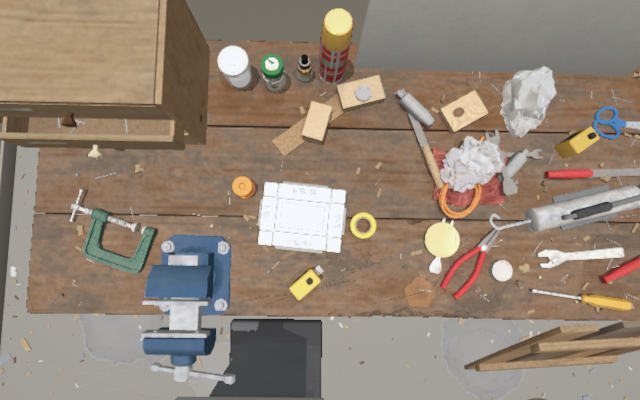

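View pics/scene0.png

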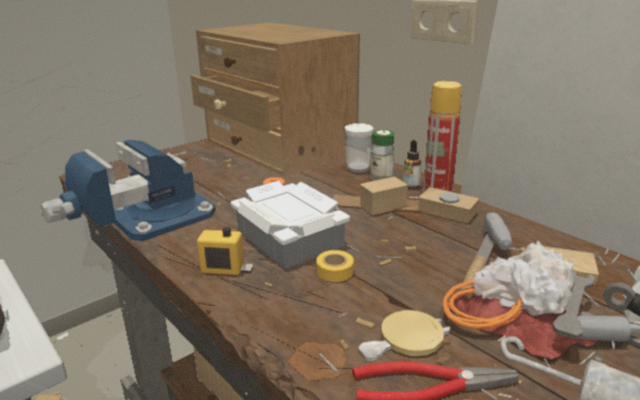

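```bash
cat > h.py <<'E'
from plant import *
import cv2,numpy as np
def cloud(n,d):
    m=camera_model(n); v,u=np.mgrid[:400,:640]
    c=np.stack([(u-m["cx"])/m["fx"]*d,(v-m["cy"])/m["fy"]*d,d],-1)
    T=m["world_to_cam"]; w=(c-T[:3,3])@T[:3,:3]; w[d==0]=np.nan
    return w
E
python3 - <<'E'
from h import *
d=np.load("top0.npy"); p=cv2.imread("pics/top0.png"); w=cloud("top",d)
z=w[...,2]; ok=np.zeros_like(z,bool); ok[170:262,250:355]=1
m=ok&(z>.045)&(z<.09)&(p.min(2)>120)
r=cv2.minAreaRect((w[m][:,:2]*1000).astype(np.float32)); print("lid",r,m.sum())
q=w[m]; print("z pct",np.percentile(q[:,2],[5,25,50,75,95]))
c=np.array(r[0])/1000
print("profile y",[(np.round(w[217,u],3).tolist()) for u in range(256,352,6)])
print("profile x",[(np.round(w[v,303],3).tolist()) for v in range(178,256,5)])
for nm,(u0,u1,v0,v1) in dict(spool=(228,260,172,202),meas=(285,330,262,302),roll=(347,380,210,242)).items():
    k=w[v0:v1,u0:u1]; k=k[k[...,2]>.012]; print(nm,k.min(0),k.max(0))
# tall things along path
f=w.reshape(-1,3); k=f[(f[:,2]>.1)&(f[:,0]<.62)]; 
for y in np.arange(-.3,.7,.1):
    s=k[(k[:,1]>=y)&(k[:,1]<y+.1)]
    if len(s): print(round(y,1),s[:,0].min(),s[:,2].max())
cv2.imwrite("pics/crop.png",cv2.resize(p[170:310,225:385],None,fx=4.5,fy=4.2,interpolation=cv2.INTER_CUBIC))
E
```

```text
lid ((534.85498046875, -105.78054809570312), (179.76644897460938, 139.73301696777344), 84.94664764404297) 5493
z pct [0.05323967 0.05576428 0.05814869 0.06364199 0.06841921]
profile y [[0.536, -0.005, -0.0], [0.532, -0.026, 0.068], [0.533, -0.037, 0.061], [0.533, -0.049, 0.057], [0.534, -0.062, 0.056], [0.534, -0.074, 0.056], [0.534, -0.086, 0.055], [0.534, -0.098, 0.056], [0.534, -0.111, 0.056], [0.535, -0.123, 0.058], [0.535, -0.135, 0.056], [0.535, -0.148, 0.056], [0.536, -0.161, 0.049], [0.535, -0.172, 0.061], [0.535, -0.184, 0.066], [0.539, -0.203, -0.006]]
profile x [[0.624, -0.107, -0.0], [0.612, -0.107, 0.001], [0.593, -0.108, 0.068], [0.583, -0.108, 0.064], [0.573, -0.108, 0.058], [0.563, -0.108, 0.057], [0.553, -0.108, 0.055], [0.543, -0.109, 0.058], [0.532, -0.109, 0.059], [0.522, -0.109, 0.057], [0.512, -0.109, 0.057], [0.502, -0.109, 0.06], [0.491, -0.11, 0.062], [0.481, -0.11, 0.065], [0.471, -0.11, 0.07], [0.459, -0.11, -0.001]]
spool [ 0.57651153 -0.00058038  0.01211395] [0.61906635 0.04092702 0.05056215]
meas [ 0.36633406 -0.14559807  0.01230343] [ 0.42842842 -0.08286595  0.07404278]
roll [ 0.49330501 -0.2631401   0.01226123] [ 0.54706583 -0.20927188  0.027083  ]
0.0 0.22181552267918211 0.1439298889066871
0.1 0.27322794622347785 0.14450708799636713
```

View pics/crop.png

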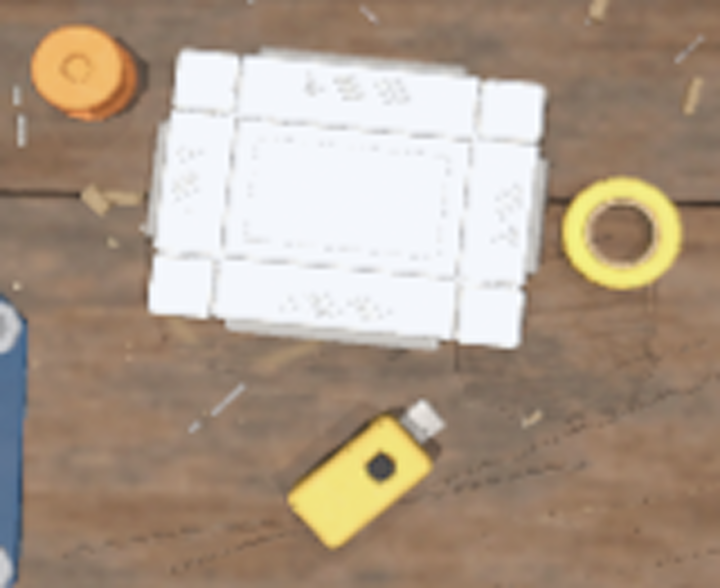

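>>> play_rows:
  deltas:
    - [0.021,-0.0513,0,0,0,-0.0231]
    - [0.021,-0.0513,0,0,0,-0.0231]
    - [0.021,-0.0513,0,0,0,-0.0231]
    - [0.021,-0.0513,0,0,0,-0.0231]
    - [0.021,-0.0513,0,0,0,-0.0231]
    - [0.021,-0.0513,0,0,0,-0.0231]
    - [0.021,-0.0513,0,0,0,-0.0231]
    - [0.021,-0.0513,0,0,0,-0.0231]
    - [0.021,-0.0513,0,0,0,-0.0231]
  gripper: 1

```text
clock: 1.0
tool_pos: [0.3852, 0.262, 0.2455]
orientation: [180.0, 0.0, -57.8]
force: [1.1, -0.9, 1.2]
opening: 0.0878
gripper_force: 0.0
```

>>> play_rows:
  deltas:
    - [0.021,-0.0513,0,0,0,-0.0231]
    - [0.021,-0.0513,0,0,0,-0.0231]
    - [0.021,-0.0513,0,0,0,-0.0231]
    - [0.021,-0.0513,0,0,0,-0.0231]
    - [0.021,-0.0513,0,0,0,-0.0231]
    - [0.021,-0.0513,0,0,0,-0.0231]
    - [0.021,-0.0513,0,0,0,-0.0231]
    - [0.021,-0.0513,0,0,0,-0.0231]
    - [0.021,-0.0513,0,0,0,-0.0231]
    - [0,0,0,0,0,0]

```text
clock: 2.0
tool_pos: [0.537, -0.1096, 0.2445]
orientation: [179.9, -0.1, -95.5]
force: [-0.2, 0.5, -1.3]
opening: 0.0874
gripper_force: 0.0
```

>>> play_rows:
  deltas:
    - [-0.0025,0.0045,-0.045,0,0,0.002]
    - [0,0,-0.055,0,0,0]
    - [0,0,-0.055,0,0,0]
    - [0,0,-0.025,0,0,0]
    - [0,0,0,0,0,0]
    - [0,0,0,0,0,0]

```text
clock: 2.6
tool_pos: [0.5345, -0.1018, 0.102]
orientation: [180.0, -0.0, -94.7]
force: [0.1, -0.9, 0.9]
opening: 0.0878
gripper_force: 0.0
```

>>> play_rows:
  deltas:
    - [0,0,-0.004,0,0,0]
    - [0,0,-0.004,0,0,0]
    - [0,0,-0.004,0,0,0]
    - [0,0,0,0,0,0]

```text
clock: 3.0
tool_pos: [0.5342, -0.1019, 0.092]
orientation: [-180.0, 0.0, -94.8]
force: [-1.2, -0.3, -0.1]
opening: 0.0872
gripper_force: 0.0
```

>>> play_rows:
  deltas:
    - [0,0,-0.0025,0,0,0]
    - [0,0,-0.0025,0,0,0]
    - [0,0,-0.0025,0,0,0]
    - [0,0,0,0,0,0]

```text
clock: 3.4
tool_pos: [0.5342, -0.102, 0.0862]
orientation: [180.0, -0.0, -94.7]
force: [-2.1, 0.9, 8.2]
opening: 0.0872
gripper_force: 3.1
```

>>> play_rows:
  deltas:
    - [0,0,-0.0025,0,0,0]
    - [0,0,-0.0025,0,0,0]
    - [0,0,0,0,0,0]

```text
clock: 3.7
tool_pos: [0.5353, -0.1021, 0.0832]
orientation: [-179.9, -0.0, -94.7]
force: [-1.6, -0.1, 11.0]
opening: 0.0879
gripper_force: 5.3
```

>>> play_rows:
  deltas:
    - [0,0,-0.0025,0,0,0]
    - [0,0,-0.0025,0,0,0]
    - [0,0,0,0,0,0]

```text
clock: 4.0
tool_pos: [0.5342, -0.102, 0.0779]
orientation: [-180.0, 0.0, -94.8]
force: [0.1, 1.5, 0.3]
opening: 0.0875
gripper_force: 0.0
```

>>> play_rows:
  deltas:
    - [0,0,-0.002,0,0,0]
    - [0,0,0,0,0,0]

```text
clock: 4.2
tool_pos: [0.5341, -0.102, 0.0773]
orientation: [180.0, -0.0, -94.7]
force: [-3.2, 2.2, 13.5]
opening: 0.0878
gripper_force: 6.5
```

>>> play_rows:
  deltas:
    - [0,0,0.045,0,0,0]
    - [0,0,0,0,0,0]

```text
clock: 4.4
tool_pos: [0.5364, -0.1019, 0.1158]
orientation: [-179.7, 0.0, -94.7]
force: [0.8, 0.3, 0.8]
opening: 0.0877
gripper_force: 0.0
```

>>> play_rows:
  deltas:
    - [0.005,0.0455,0,0,0,0]
    - [0.005,0.0455,0,0,0,0]
    - [0,0,0,0,0,0]
    - [0,0,0,0,0,0]
    - [0,0,0,0,0,0]
    - [0,0,0,0,0,0]
    - [0,0,0,0,0,0]
    - [0,0,0,0,0,0]
  gripper: -1

```text
clock: 5.2
tool_pos: [0.5422, -0.0297, 0.1123]
orientation: [180.0, -0.0, -94.8]
force: [0.5, -0.2, 0.1]
opening: 0.0293
gripper_force: 0.0
```

Run:
```python
from h import *
p,d=snapshot("scene"); cv2.imwrite("pics/s1.png",cv2.resize(p[120:320,180:400],None,fx=3.4,fy=3))
```

```text
(no output)
```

View pics/s1.png

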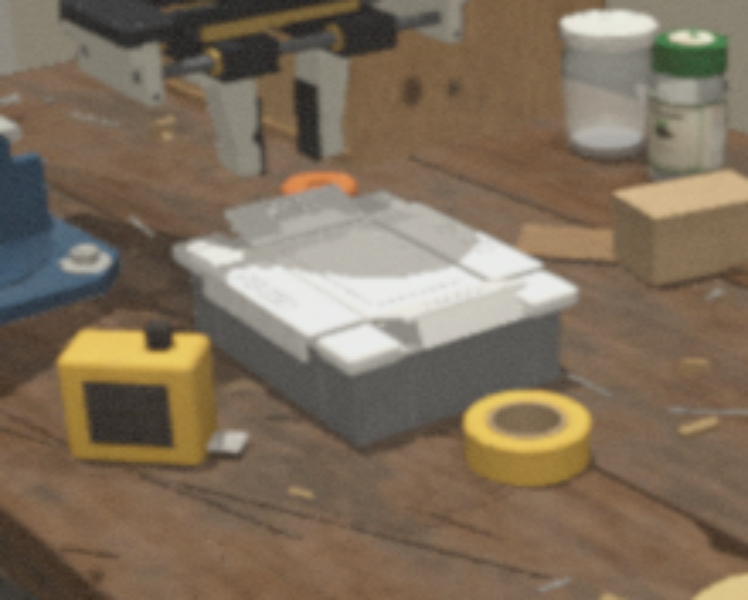

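The front and back sections (crop px about (270,310) and (490,250)) now lie flat, while the left (290,215) and right (470,310) still stand up. The fingers are closing above the left one.

>>> play_rows:
  deltas:
    - [0,0,0,0,0,0]
    - [0,0,0,0,0,0]
    - [0,0,0,0,0,0]
    - [0,0,0,0,0,0]
    - [0,0,-0.009,0,0,0]
    - [0,0,-0.009,0,0,0]
    - [0,0,-0.009,0,0,0]
    - [0,0,0,0,0,0]

```text
clock: 6.05
tool_pos: [0.542, -0.0292, 0.0896]
orientation: [179.9, -0.0, -94.8]
force: [0.1, 0.0, 0.5]
opening: 0.0
gripper_force: 0.0
```

>>> play_rows:
  deltas:
    - [0,0,-0.0025,0,0,0]
    - [0,0,-0.0025,0,0,0]
    - [0,0,-0.0025,0,0,0]
    - [0,0,-0.0025,0,0,0]
    - [0,0,0,0,0,0]

```text
clock: 6.55
tool_pos: [0.5426, -0.0289, 0.0829]
orientation: [-180.0, 0.0, -94.7]
force: [0.2, 0.6, 0.6]
opening: 0.0005
gripper_force: 0.5
```

>>> play_rows:
  deltas:
    - [0,0,-0.0025,0,0,0]
    - [0,0,-0.0025,0,0,0]
    - [0,0,0,0,0,0]

```text
clock: 6.85
tool_pos: [0.5417, -0.0294, 0.0782]
orientation: [179.9, -0.0, -94.8]
force: [-0.5, -0.5, 0.2]
opening: 0.0004
gripper_force: 0.0
```

>>> play_rows:
  deltas:
    - [0,0,-0.002,0,0,0]
    - [0,0,-0.001,0,0,0]
    - [0,0,0,0,0,0]

```text
clock: 7.15
tool_pos: [0.5421, -0.0293, 0.0771]
orientation: [180.0, -0.0, -94.7]
force: [-4.2, 0.0, 10.0]
opening: 0.0005
gripper_force: 4.8
```

>>> play_rows:
  deltas:
    - [0,0,0.045,0,0,0]
    - [-0.004,-0.048,0.004,0,0,0]
    - [-0.004,-0.048,0,0,0,0]
    - [-0.005,-0.048,0,0,0,0]
    - [-0.005,-0.048,0,0,0,0]
    - [0,0,0,0,0,0]
    - [0,0,-0.01,0,0,0]
    - [0,0,-0.01,0,0,0]
    - [0,0,-0.01,0,0,0]
    - [0,0,0,0,0,0]

```text
clock: 8.15
tool_pos: [0.5273, -0.1818, 0.09]
orientation: [179.9, -0.0, -94.7]
force: [-0.2, -0.1, -0.3]
opening: 0.0003
gripper_force: 0.0
```

>>> play_rows:
  deltas:
    - [0,0,-0.0025,0,0,0]
    - [0,0,-0.0025,0,0,0]
    - [0,0,-0.0025,0,0,0]
    - [0,0,0,0,0,0]

```text
clock: 8.55
tool_pos: [0.5281, -0.1831, 0.0863]
orientation: [-180.0, -0.1, -94.7]
force: [-1.3, -2.0, 6.3]
opening: 0.0002
gripper_force: 2.8
```

>>> play_rows:
  deltas:
    - [0,0,-0.0025,0,0,0]
    - [0,0,-0.0025,0,0,0]
    - [0,0,-0.0025,0,0,0]
    - [0,0,0,0,0,0]

```text
clock: 8.95
tool_pos: [0.5276, -0.1825, 0.0791]
orientation: [180.0, 0.0, -94.8]
force: [-0.8, -0.4, -0.5]
opening: 0.0003
gripper_force: 0.0
```

Clicked; settle it with a last small press, then lift well clear and look.

>>> play_rows:
  deltas:
    - [0,0,-0.002,0,0,0]
    - [0,0,-0.002,0,0,0]
    - [0,0,0,0,0,0]

```text
clock: 9.25
tool_pos: [0.528, -0.1827, 0.0772]
orientation: [-180.0, -0.0, -94.7]
force: [-3.5, 1.7, 9.2]
opening: 0.0006
gripper_force: 4.6
```

>>> play_rows:
  deltas:
    - [0,0,0.05,0,0,0]
    - [0,0,0.06,0,0,0]
    - [0,-0.06,0.02,0,0,0]
    - [0,-0.06,0,0,0,0]
    - [0,-0.06,0,0,0,0]
    - [0,-0.06,0,0,0,0]
    - [0,0,0,0,0,0]
    - [0,0,0,0,0,0]

```text
clock: 10.05
tool_pos: [0.5272, -0.3753, 0.1792]
orientation: [179.9, 0.0, -94.9]
force: [-0.2, 0.7, -1.0]
opening: 0.0005
gripper_force: 0.0
```

Run:
```python
from h import *
p,d=snapshot("top"); w=cloud("top",d); z=w[...,2]; ok=np.zeros_like(z,bool); ok[170:262,250:355]=1
m=ok&(z>.045)&(z<.09)&(p.min(2)>100)
print(cv2.minAreaRect((w[m][:,:2]*1000).astype(np.float32)),np.percentile(z[m],[5,50,95]))
c=np.array([.535,-.106]);bx=np.array([.996,-.088]);by=np.array([.088,.996])
for n,q in dict(front=-60*bx,back=60*bx,left=80*by,right=-80*by).items():
    r=np.linalg.norm(w[...,:2]-c-q/1000,axis=2)<.006; print(n,np.median(z[r]))
p,d=snapshot("scene"); cv2.imwrite("pics/s2.png",cv2.resize(p[120:320,180:400],None,fx=3.4,fy=3))
```

```text
((538.5318603515625, -63.146156311035156), (144.6259002685547, 134.00265502929688), 85.07489013671875) [0.0521624  0.05643388 0.05911451]
front 0.6349244643639513
back 0.05776870642555298
left 0.05720426614859969
right 0.6184583782319654
```

View pics/s2.png

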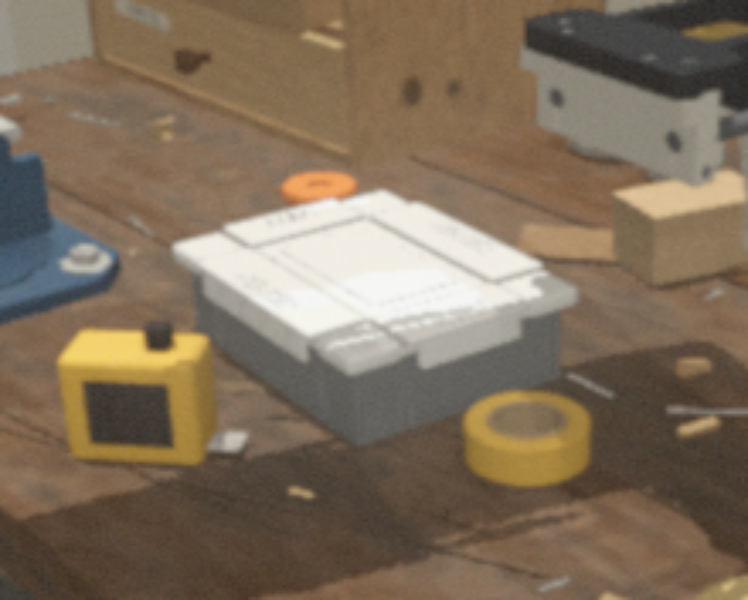

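All four sections look flat in this picture: front (270,310), right (470,320), left (290,215) and back (490,245). The box and bystanders haven't moved. The arm blocks the top camera over front and right, so I'll check those two with the scene camera's depth and then hand in.

Run:
```python
from h import *
p,d=snapshot("scene"); w=cloud("scene",d)
c=np.array([.535,-.106]);bx=np.array([.996,-.088]);by=np.array([.088,.996]);z=[]
for q in (-60*bx,60*bx,80*by,-80*by):
    r=(np.linalg.norm(w[...,:2]-c-q/1000,axis=2)<.006)&(w[...,2]>.04); z.append(np.median(w[...,2][r]))
print(z)
if max(z)<.063: print(close_job())
```

```text
[np.float64(0.05744785997148883), np.float64(0.05929925967193711), np.float64(0.05954249065116668), np.float64(0.059445864280329296)]
the job is handed in; nothing more can be done
None
```

All four rim sections are snapped shut (57–60 mm high by scene-camera depth, 58 mm being shut), the box and the three bystanders look unmoved, and the job is handed in at about 10 s of the 51 s allowed; no verdict came back.

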